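Tip the cover into its nest and clamp it

ROBOT

A 6-joint arm with a two-finger parallel gripper is mounted at the origin on the work surface. World frame = base frame: x ahead of the robot, y to its left, z up, the work surface at z = 0. Lengths are in mm, angles in degrees, forces in N, time in s.
With the tool pointing down it reaches from about 300 to 850 mm from the base axis. Payload 4.2 kg.
Tool frame: the origin (TCP) lies midway between the tips of the shut fingers; the grasp point (between the pads) lies env.hold_point_z behind it (env.hold_point_z is the distance from the TCP to the grasp point, in mm); z points along the fingers, y is the line along which they close (so a half turn about z gives the same grasp; the last joint's range is limited). The gripper opens to 91 mm and grips with 3 to 60 N. Pads are 32 mm wide; open, the fingers measure 118 mm over their backs; the gripper's body (76 mm by 178 mm) begins 60 mm behind the grasp point.
Start: joints at [-71.963, 18.312, 89.639, -0, 72.044, -1.146], TCP at [188.937, -543.089, 213.976] pointing down, gripper open.
Joint ranges: [-177.97, 177.97], [-48.28, 115.42], [12.27, 149.76], [-77.06, 257.06], [2.81, 150.46], [-146.56, 146.56]. Speed limits (degrees/s): [147.25, 147.25, 180, 180, 180, 180].

INTERFACE

Orientations are given as [roll, pitch, yaw] about the fixed x, y, z axes, in that order (R = Rz(yaw) Ry(pitch) Rx(roll)).
In Python, from workcell import env, viewer, spotter gives the robot as it stands.
- The arm moves only by the tool apply_moves, never from a script. Its arguments are lists of equal length, an entry for each row: "delta_pos": the shift along the world's x, y, z normalised to -1 to 1, where 1 is 120 mm, a list of three; "rot": the turn, a rotation vector about the world's x, y, z normalised to -1 to 1, where 1 is 1.5 rad, a list of three; "hand": the opening, from 0 (shut) to 1 (fully open). A call has 1 to 10 rows; each row is the pose to reach, as a shift and turn from the pose commanded when the call began; what a row does not reach only later rows make up. A row lasts 1/12 s, in which the tool goes at most 41.7 mm and 7.16 degrees, less where a joint would pass 70% of its speed; a pose out of reach is approached as far as the arm can. A call with a number of a shift or a turn outside -1 to 1 is refused whole. A call with a gripper value outside its range is refused whole. The fingers move at their own pace and stop on an object; "newtons" is the grip in N (left out, the last holds). Time passes only in rows, so rows that repeat a pose let the fingers close. It gives the time, the measured TCP pose, the force, the opening and the grip force at its end, in the units of the state.
- env.state(): the state, without advancing time (a new reading comes with each control period).
- viewer.grab_frame(name): name is "scene" or "top" or "wrist"; returns a dict with "pixels" (400x640x3 uint8, red, green, blue), "camera_matrix" (3x3 intrinsics, pixels), "k1" (the pictures are not rectified: a ray, as slopes to the right and down, at radius r is drawn at 1 + k1 r^2 times it, then the intrinsics apply), "R" (3x3) and "t" (3): a world point X has camera coordinates R X + t; the wrist camera has in their place "mount" (4x4, takes a point from camera to tool coordinates, whose origin is the TCP and whose axes are the flange's). Camera axes: x right, y down, z forward; pixel columns grow to the right and rows downward; lengths in mm; the calibration is good to about 2 mm. A picture is of the moment at which its call begins: read the wrist's pose just before it. There is no depth.
- env.job_done(): hands the job in; it is judged then, once.
Trained networks look in a picture, given as the dict that the camera call returned (one of the last four; its "shot" number tells which), for a name from the list of things; names that differ only in an ending like _2 or _b are one class to them, and where a whole thing is asked for, a point or a joint stands for the part that bears it (a point fixed in the world has none). Each returns a list of dicts, best first, with "score" (0 to 1); they miss things now and then, are a little off and sometimes report something else, mostly with a low value. They report only what shows in the picture. A call takes as long as a camera call. They do not tell look-alikes from the thing itself.
- spotter.trace(picture, query): "mask" (400x640 bool, what is visible of it) and "box" ([centre column, centre row, width, height] in pixels, round what is visible of it).
- spotter.landmark_of(picture, query): "position" ([column, row] in pixels: a listed point, or the origin of a listed thing).
The state is a dict: "time_s": time; "qpos": joint angles; "qvel": joint speeds; "effort": joint torques, N m; "ee_pos": TCP position; "ee_rot": TCP orientation; "force": force on the tool from outside, world axes, zero at the start; "torque": the same for the moment, N m; "gripper_width": finger opening in mm; "gripper_force": force on a finger pad.
Only numpy, scipy, OpenCV 4.12 (cv2) and the standard library are available. Lean on these libraries where they do the work, as an engineer would, in place of code of your own. Each camera call takes 0.05 s, during which the arm holds its last target. There are 200 camera calls.

TASK

A blue moulded cover stands on edge in the clamping fixture, leaning back against the fixture's two steel posts. Without picking it up, push its top edge over from behind so that it drops flat onto the white nest, then push it back along the nest until its rear edge is fully home against both posts, and only then push the red clamp handle all the way down so that the pad holds the cover. Leave everything else on the bench as it is.

Things in the scene. Friction and masses are not known exactly. Their poses are not given: they have to be found in the camera images.
- fixture: clamping fixture, fixed: dark steel plate with a white nest block. Origin on the bench under the nest; x points from the nest's open front to its rear posts, y to the side where the clamp stands, z up. Nest floor (white, flat) 30 mm above the bench, x -70 to +62 mm, y -66 to +66 mm. Space behind the posts is free. Clamp body at x -12 to 32, y 80 to 160 mm, 73 mm high
- post_a (a point): front of the rear post at the fixture's y = -30 mm, at nest floor height (fixture x = +45 mm). The two posts are steel, 12 mm diameter, 40 mm tall (tops 70 mm above the bench)
- post_b (a point): the same for the other rear post, at y = +30 mm. Lower guide pins, 10 mm diameter and 10 mm tall, stand at fixture x = +30, y = -59 and +59 mm, 108 mm apart between their faces
- cover: loose blue plastic cover, 100 to 210 g, a shallow shell 100 mm wide, 70 mm high, 14 mm thick. Origin: middle of the narrow face it stands on at the start; its z runs to the top edge, y along the width, x through the thickness to its slotted outer face. At the start it leans back 9 degrees, outer face on the posts, top edge 100 mm above the bench, 30 mm above the posts' tops
- cover_mid (a point): the middle of the cover, 35 mm from the edge it stands on. Lying flat, outer face up, the cover's x points up, its z to the nest's front, its upper face is 44 mm above the bench; its origin is then on its rear edge and fully home at fixture x = +45 mm. Tipped over, it comes to rest some 10 to 30 mm short of that
- clamp_handle (a joint): toggle clamp handle: 0 = open (rising outwards at 50 degrees), 0.95 rad = fully down (about level, clamped, upper side 70 mm above the bench). Pivot along fixture x, at x = 10, y = +142 mm, 66 mm above the bench; it points to fixture +y. 105 mm long, the outer 75 mm a round-ended red grip 16 mm thick. Stays where left; 2 to 10 N push it down
- handle_end (a point): the free end of the red clamp handle, on its middle line, 105 mm from its pivot
- clamp_arm: the clamp's steel arm with a red-tipped spindle, moved by the handle. Origin on its pivot (fixture x = 10, y = +98 mm, 66 mm above the bench). Open, it stands upright, about 158 mm above the bench; as the handle goes down it swings towards fixture -y and its pad comes onto the flat cover at about x = 10, y = +15 mm
- threadlock: bystander: small red bottle standing, 34 mm diameter, 85 mm tall, origin under its middle; leave alone
- screw_dish: bystander: small blue dish of screws, 75 x 60 x 22 mm, origin under its middle; leave alone
- spare_cover: bystander: a second blue cover lying flat on the bench, 70 x 100 x 14 mm, origin under its middle; leave alone
- screwdriver: bystander: yellow-handled screwdriver lying on the bench, 190 mm long; leave alone
- brush: bystander: cleaning brush lying on the bench, 180 mm long; leave alone
- calliper: bystander: digital calliper lying on the bench, 210 x 60 x 14 mm; leave alone
Mind the look-alikes: they are no part of the job. What is shaped like the cover but green is not meant.

How it is judged (in metres and radians):
On the way, in this order (a step that is already met when the one before it is completed fails the run):
1. the cover lies flat on the nest, outer face up (angle between cover's own x axis and vertical below 0.06 rad and height (world z) of cover between 0.032 and 0.042 m), for 0.2 s.
2. the flat cover is home against both posts while the clamp is still open (angle between cover's own x axis and vertical below 0.06 rad and x of cover in the frame of fixture above 0.042 m and angle between the y axis of cover and the y axis of fixture, either way round below 0.06 rad and value of joint clamp_handle below 0.3 rad), for 0.2 s.
At the end, for the whole second after the job is handed in: the cover lies flat on the nest (within 3.5 degrees) with its rear edge within 3 mm of the posts and square to them (within 3.5 degrees), the clamp handle is down (at least 0.87 rad) and the clamp's pad presses on the cover with more than 2 N; everything at rest (all of step 1 and x of cover in the frame of fixture above 0.042 m and angle between the y axis of cover and the y axis of fixture, either way round below 0.06 rad and value of joint clamp_handle above 0.87 rad and contact force between clamp_arm and cover above 2 N and linear speed of cover below 0.02 m/s); the robot touches nothing.
It fails at once if the cover is lifted or carried instead of being tipped and pushed (height (world z) of cover above 0.055 m or height (world z) of cover_mid above 0.085 m).
It fails at once if a bystander is pushed more than 15 mm or knocked over (distance of any of threadlock, screw_dish, spare_cover, screwdriver, brush, calliper from where it was at the start of the episode above 0.015 m or angle between threadlock's own z axis and vertical above 0.5 rad).
It also fails if it takes over 51 s, if anything falls off the work surface, if the arm or the gripper's body presses on something with over 40 N, if the wrist force passes 120 N, or if a joint passes its speed limit or range.

## Working session

There is one attempt and no reset: what is moved stays moved. The work goes in short steps, Python scripts to look and compute and a tool call to move; the robot and the scene stay as the last step left them, time stands still between calls to the robot, and variables do not carry over. Pictures are saved under pics/ and viewed, at most 13 in all, crops included, and the job is handed in when it is done.

Besides the shell and the picture viewer there is one more tool, called after "Emit:" by a JSON object that holds its "fn" and its "kwargs", one argument or row to a line. apply_moves: Moves the arm, as the interface text tells. Its arguments: {"type":"object","properties":{"delta_pos":{"type":"array"},"rot":{"type":"array"},"hand":{"type":"array"},"newtons":{"type":"number"}},"required":["delta_pos","rot","hand"]}

```bash
mkdir -p pics
cat > h.py <<'E'
import numpy as np, cv2
from workcell import env, viewer, spotter
from scipy.spatial.transform import Rotation as Ro
def cam(p):
    if "R" in p: return np.array(p["R"]),np.array(p["t"])
    s=env.state(); T=np.eye(4); T[:3,:3]=Ro.from_euler('xyz',s["ee_rot"],degrees=True).as_matrix(); T[:3,3]=s["ee_pos"]
    M=np.linalg.inv(T@np.array(p["mount"])); return M[:3,:3],M[:3,3]
def ray(p,uv):
    K=np.array(p["camera_matrix"]); a=(np.array([uv[0],uv[1],1])@np.linalg.inv(K).T)[:2]
    u=a.copy()
    for _ in range(20): u=a/(1+p["k1"]*(u@u))
    R,t=cam(p); return -R.T@t, R.T@np.r_[u,1]
def onz(p,uv,z):
    o,d=ray(p,uv); return o+d*(z-o[2])/d[2]
def proj(p,X):
    R,t=cam(p); c=R@np.array(X)+t; u=c[:2]/c[2]; u=u*(1+p["k1"]*(u@u)); return (np.array(p["camera_matrix"])@np.r_[u,1])[:2]
def tri(rs):
    A=0;b=0
    for o,d in rs:
        d=d/np.linalg.norm(d);P=np.eye(3)-np.outer(d,d);A=A+P;b=b+P@o
    return np.linalg.solve(A,b)
def save(p,n): cv2.imwrite(f"pics/{n}.png",p["pixels"][:,:,::-1])
E
cat > a.py <<'E'
from h import *
np.set_printoptions(precision=1,suppress=True)
P={n:viewer.grab_frame(n) for n in("scene","top")}
for n in P: save(P[n],n+"0")
for q in["fixture","post_a","post_b","cover","cover_mid","handle_end","clamp_arm","threadlock","screw_dish","spare_cover","screwdriver","brush","calliper"]:
    rs=[]
    for n in P:
        L=spotter.landmark_of(P[n],q)
        print(q,n,[(np.round(l["position"]).tolist(),round(l["score"],2)) for l in L[:3]])
        if L: rs.append(ray(P[n],L[0]["position"]))
    if len(rs)==2: print("   tri",tri(rs))
print(env.state()["ee_rot"],env.hold_point_z)
E
python3 a.py
```

```text
fixture scene [([310.0, 259.0], 0.83)]
fixture top [([349.0, 210.0], 0.96), ([469.0, 189.0], 0.43)]
   tri [531.6 -63.8  -2.3]
post_a scene [([332.0, 254.0], 0.77), ([318.0, 267.0], 0.65)]
post_a top [([344.0, 185.0], 0.79), ([363.0, 192.0], 0.77)]
   tri [590.7 -51.4  29.2]
post_b scene [([332.0, 254.0], 0.77), ([318.0, 267.0], 0.65)]
post_b top [([344.0, 185.0], 0.79), ([363.0, 192.0], 0.77)]
   tri [590.7 -51.4  29.2]
cover scene [([236.0, 251.0], 0.84), ([346.0, 352.0], 0.76), ([321.0, 254.0], 0.72)]
cover top [([418.0, 142.0], 0.85), ([351.0, 193.0], 0.71)]
   tri [ 586.7 -261.7  257.3]
cover_mid scene [([331.0, 349.0], 0.84), ([231.0, 244.0], 0.73), ([320.0, 247.0], 0.66)]
cover_mid top [([367.0, 285.0], 0.73), ([424.0, 148.0], 0.69), ([356.0, 191.0], 0.63)]
   tri [ 455.8  -91.7 -394.5]
handle_end scene [([360.0, 172.0], 0.73), ([253.0, 311.0], 0.64), ([335.0, 223.0], 0.59)]
handle_end top [([268.0, 181.0], 0.59)]
   tri [580.8 139.7 157.6]
clamp_arm scene [([335.0, 225.0], 0.58)]
clamp_arm top []
threadlock scene [([285.0, 298.0], 0.98)]
threadlock top [([398.0, 207.0], 0.64)]
   tri [ 534.3 -196.1   -3.4]
screw_dish scene [([250.0, 311.0], 0.6)]
screw_dish top [([423.0, 222.0], 0.7)]
   tri [ 488.8 -261.1    2.9]
spare_cover scene [([250.0, 390.0], 0.69)]
spare_cover top [([470.0, 187.0], 0.63)]
   tri [ 583.5 -400.4  -10.5]
screwdriver scene [([180.0, 354.0], 0.88)]
screwdriver top [([476.0, 242.0], 0.69)]
   tri [ 426.7 -401.7    3.5]
brush scene [([347.0, 167.0], 0.7)]
brush top [([185.0, 243.0], 0.75), ([354.0, 187.0], 0.51)]
   tri [450.8 378.5   1.8]
calliper scene [([385.0, 168.0], 0.67), ([331.0, 225.0], 0.18)]
calliper top [([169.0, 198.0], 0.86)]
   tri [572.9 424.4   2.5]
[180.    0.   19.2] 18.8
```

View pics/scene0.png

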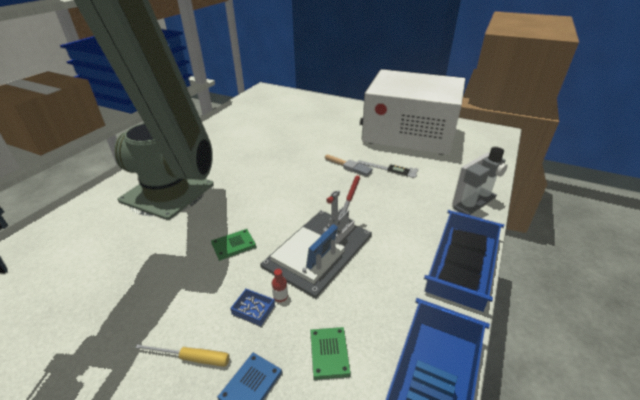

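```bash
cat > b.py <<'E'
from h import *
np.set_printoptions(precision=1,suppress=True)
im=cv2.imread("pics/top0.png"); cv2.imwrite("pics/top0c.png",cv2.resize(im[90:310,230:500],None,fx=2.7,fy=2.7,interpolation=cv2.INTER_CUBIC))
p=viewer.grab_frame("top"); 
for uv in[(344,185),(363,192)]: print(onz(p,uv,30))
print(onz(p,(349,210),0),-np.array(p["R"]).T@p["t"])
E
python3 b.py
```

```text
[589.6 -52.4  30. ]
[ 569.1 -102.4   30. ]
[525.9 -65.1   0. ] [ 331.9   17.9 1315.8]
```

View pics/top0c.png

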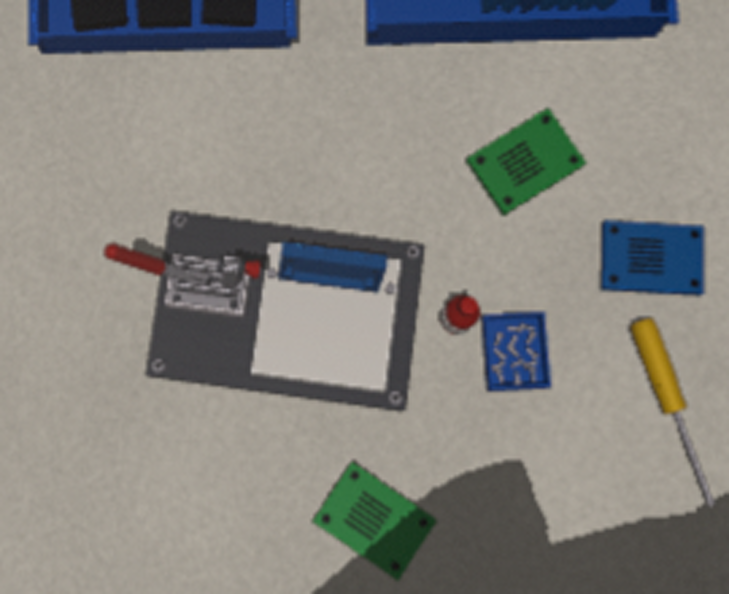

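The scene view shows the cover as the blue strip at (322,243), in front of the fixture's posts. The flat candidates are two green covers at (234,243) and (330,352), which are look-alikes, and the blue spare at (250,380). The top crop shows nest corners near (252,375), (386,390), (400,258) and (268,242), and the clamp is on the left (+y). The upright blue one in the fixture is the one meant.

```bash
cat > c.py <<'E'
from h import *
np.set_printoptions(precision=1,suppress=True)
p=viewer.grab_frame("top")
px=np.array([(252,374.5),(386,390),(400,258),(268,242)])/2.7+[230,90]
F=np.array([(-70,66),(-70,-66),(62,-66),(62,66)],float)
W=np.array([onz(p,u,30)[:2] for u in px]); print(W)
a,b=F-F.mean(0),W-W.mean(0); H=a.T@b; th=np.arctan2(H[0,1]-H[1,0],H[0,0]+H[1,1])
R=np.array([[np.cos(th),-np.sin(th)],[np.sin(th),np.cos(th)]]); o=W.mean(0)-R@F.mean(0)
print("yaw",np.degrees(th),"o",o,"res",W-(F@R.T+o))
np.save("fix.npy",np.r_[o,th])
w=lambda x,y,z:np.r_[R@[x,y]+o,z]
out=[]
for n,sl,s in(("top",(slice(140,260),slice(250,400)),5),("scene",(slice(150,310),slice(240,400)),4)):
    p=viewer.grab_frame(n); im=p["pixels"][:,:,::-1][sl]; im=cv2.resize(im,None,fx=s,fy=s,interpolation=cv2.INTER_CUBIC)
    for q,c in [((-70,66,30),(0,0,255)),((-70,-66,30),(0,0,255)),((51,-30,70),(0,255,255)),((51,30,70),(0,255,255)),((49,-50,100),(255,0,255)),((49,50,100),(255,0,255)),((10,209,146),(0,255,0)),((10,142,66),(0,255,0)),((30,-59,40),(255,255,0)),((30,59,40),(255,255,0))]:
        u=(proj(p,w(*q))-[sl[1].start,sl[0].start]+.5)*s; cv2.circle(im,tuple(int(v) for v in u),4,c,1)
    cv2.imwrite(f"pics/{n}_ov.png",im)
for q in[(80,0),(22,0),(-60,0),(10,195)]: print(q,w(*q,0))
E
python3 c.py
```

```text
[[ 473.6    6.4]
 [ 454.8 -123.7]
 [ 585.5 -143.7]
 [ 605.4  -13.4]]
yaw -8.527641138113141 o [533.8 -69.2] res [[-0.8 -0.1]
 [ 0.1  0.4]
 [ 0.2 -0. ]
 [ 0.5 -0.3]]
(80, 0) [612.9 -81.    0. ]
(22, 0) [555.5 -72.4   0. ]
(-60, 0) [474.4 -60.3   0. ]
(10, 195) [572.6 122.2   0. ]
```

View pics/top_ov.png

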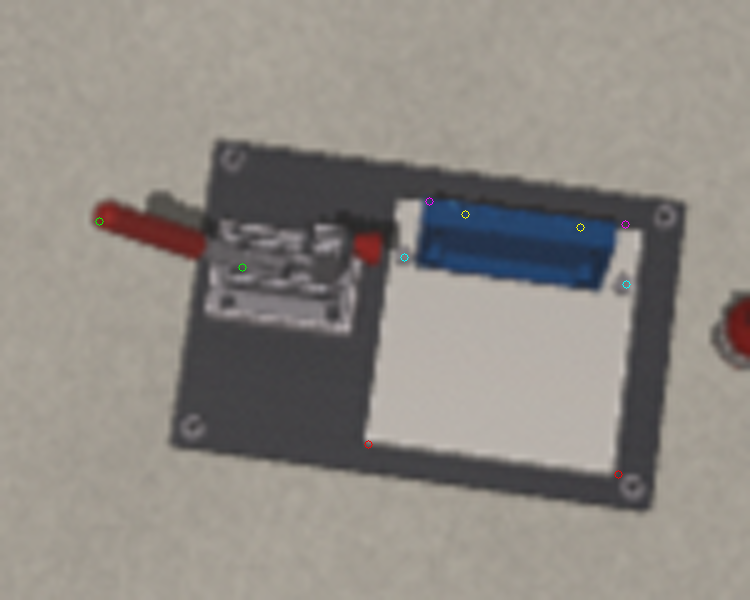

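View pics/scene_ov.png

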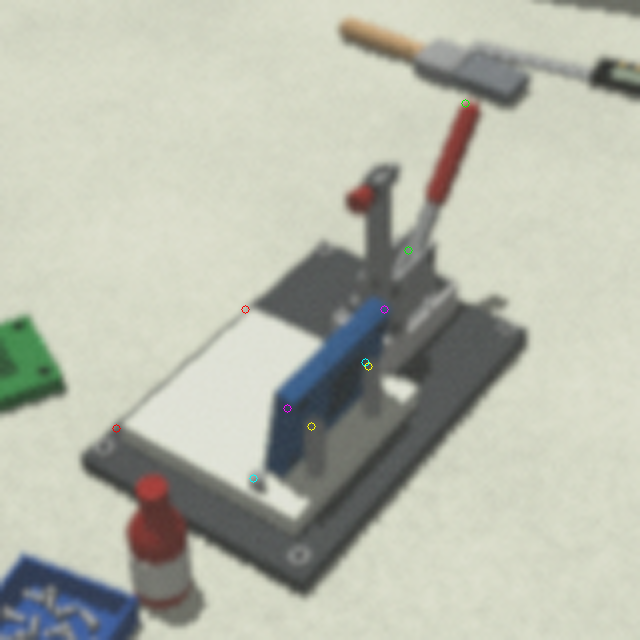

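The overlay agrees to about 3 mm in both views: nest corners, post tops, cover top edge and handle end. I'm moving above and behind the cover now.

Emit:
{"fn": "apply_moves", "kwargs": {
  "delta_pos": [
    [0.894,0.96,0],
    [0.894,0.96,0],
    [0.894,0.96,0],
    [0.894,0.96,0]
  ],
  "rot": [
    [0,0,0.1815],
    [0,0,0.1815],
    [0,0,0.1815],
    [0,0,0.1815]
  ],
  "hand": [0,0,0,0]
}}

```text
time_s: 1.93
ee_pos: [297.5, -425.8, 214.0]
ee_rot: [-180.0, -0.1, 34.8]
force: [2.0, 0.4, 0.6]
gripper_width: 67.6
gripper_force: 0.0
```

Emit:
{"fn": "apply_moves", "kwargs": {
  "delta_pos": [
    [0.894,0.96,0],
    [0.894,0.96,0],
    [0.894,0.96,0],
    [0.894,0.96,0]
  ],
  "rot": [
    [0,0,0.1815],
    [0,0,0.1815],
    [0,0,0.1815],
    [0,0,0.1815]
  ],
  "hand": [0,0,0,0]
}}

```text
time_s: 2.27
ee_pos: [405.1, -310.4, 214.2]
ee_rot: [180.0, -0.0, 50.5]
force: [0.6, -0.6, 0.3]
gripper_width: 40.7
gripper_force: 0.0
```

Emit:
{"fn": "apply_moves", "kwargs": {
  "delta_pos": [
    [0.894,0.96,0],
    [0.894,0.96,0],
    [0.894,0.96,0],
    [0.894,0.96,0]
  ],
  "rot": [
    [0,0,0.1815],
    [0,0,0.1815],
    [0,0,0.1815],
    [0,0,0.1815]
  ],
  "hand": [0,0,0,0]
}}

```text
time_s: 2.6
ee_pos: [512.5, -195.0, 214.1]
ee_rot: [180.0, -0.0, 66.1]
force: [-0.2, -1.2, -0.0]
gripper_width: 13.9
gripper_force: 0.0
```

Emit:
{"fn": "apply_moves", "kwargs": {
  "delta_pos": [
    [0.894,0.96,0],
    [0.894,0.96,0],
    [0.894,0.96,0],
    [0.894,0.96,0],
    [0.894,0.96,0]
  ],
  "rot": [
    [0,0,0.1815],
    [0,0,0.1815],
    [0,0,0.1815],
    [0,0,0.1815],
    [0,0,0.1815]
  ],
  "hand": [0,0,0,0,0]
}}

```text
time_s: 3.02
ee_pos: [621.8, -77.5, 213.3]
ee_rot: [179.9, -0.2, 81.9]
force: [-0.1, 0.5, -0.1]
gripper_width: 0.0
gripper_force: 0.0
```

Emit:
{"fn": "apply_moves", "kwargs": {
  "delta_pos": [
    [0,0,-0.3],
    [0,0,-0.6],
    [0,0,-0.9],
    [0,0,-1],
    [0,0,-1]
  ],
  "rot": [
    [0,0,0],
    [0,0,0],
    [0,0,0],
    [0,0,0],
    [0,0,0]
  ],
  "hand": [0,0,0,0,0]
}}

```text
time_s: 3.43
ee_pos: [614.8, -82.3, 89.8]
ee_rot: [-179.5, 0.0, 81.6]
force: [-0.7, -1.0, -0.0]
gripper_width: 0.0
gripper_force: 0.0
```

Emit:
{"fn": "apply_moves", "kwargs": {
  "delta_pos": [
    [-0.04,0.006,-0.05],
    [-0.08,0.012,-0.05],
    [-0.12,0.018,-0.05],
    [-0.16,0.024,-0.05],
    [-0.2,0.03,-0.05],
    [-0.24,0.036,-0.05]
  ],
  "rot": [
    [0,0,0],
    [0,0,0],
    [0,0,0],
    [0,0,0],
    [0,0,0],
    [0,0,0]
  ],
  "hand": [0,0,0,0,0,0]
}}

```text
time_s: 3.93
ee_pos: [589.1, -78.0, 89.0]
ee_rot: [179.9, 0.0, 81.6]
force: [-0.4, 0.8, -0.6]
gripper_width: 1.0
gripper_force: 0.0
```

Emit:
{"fn": "apply_moves", "kwargs": {
  "delta_pos": [
    [-0.04,0.006,0],
    [-0.08,0.012,0],
    [-0.12,0.018,0],
    [-0.16,0.024,0],
    [-0.2,0.03,0],
    [-0.24,0.036,0],
    [-0.28,0.042,0],
    [-0.31,0.046,0],
    [-0.31,0.046,0],
    [-0.31,0.046,0]
  ],
  "rot": [
    [0,0,0],
    [0,0,0],
    [0,0,0],
    [0,0,0],
    [0,0,0],
    [0,0,0],
    [0,0,0],
    [0,0,0],
    [0,0,0],
    [0,0,0]
  ],
  "hand": [0,0,0,0,0,0,0,0,0,0]
}}

```text
time_s: 4.77
ee_pos: [552.0, -72.5, 88.1]
ee_rot: [180.0, 0.0, 81.6]
force: [-0.4, -0.0, 0.0]
gripper_width: 0.3
gripper_force: 0.0
```

```bash
cat > d.py <<'E'
from h import *
import sys
p=viewer.grab_frame("scene"); q=viewer.grab_frame("wrist")
a=cv2.resize(p["pixels"][150:310,240:400],(400,400),interpolation=cv2.INTER_CUBIC); b=cv2.resize(q["pixels"][:,:],(400,250))
b=np.vstack([b,np.zeros((150,400,3),np.uint8)])
cv2.imwrite(f"pics/{sys.argv[1]}.png",np.hstack([a,b])[:,:,::-1])
E
python3 d.py s1
```

```text
(no output)
```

View pics/s1.png

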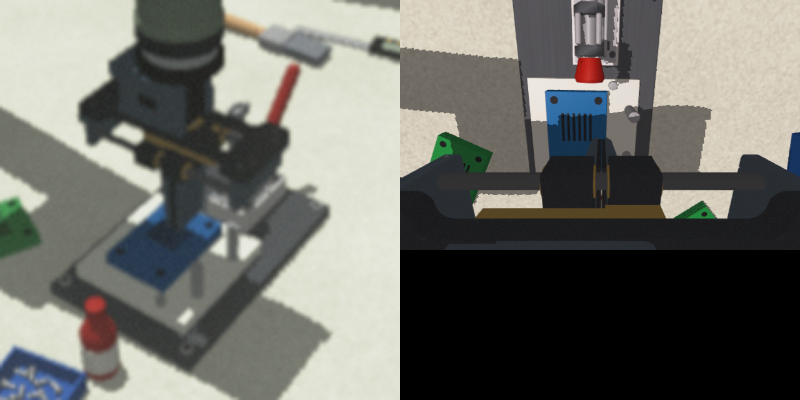

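The cover now lies flat, outer face up, short of the posts; its slotted face is visible in the wrist view. Next I go around to its front edge.

Emit:
{"fn": "apply_moves", "kwargs": {
  "delta_pos": [
    [-0.3,0.045,0],
    [-0.6,0.09,0],
    [-0.89,0.134,0],
    [-0.89,0.134,-0.15],
    [-0.89,0.134,-0.3],
    [-0.89,0.134,-0.433],
    [-0.89,0.134,-0.433],
    [-0.89,0.134,-0.433]
  ],
  "rot": [
    [0,0,0],
    [0,0,0],
    [0,0,0],
    [0,0,0],
    [0,0,0],
    [0,0,0],
    [0,0,0],
    [0,0,0]
  ],
  "hand": [0,0,0,0,0,0,0,0]
}}

```text
time_s: 5.53
ee_pos: [445.1, -56.4, 35.7]
ee_rot: [-179.9, -0.0, 81.6]
force: [0.9, 0.2, 0.3]
gripper_width: 0.5
gripper_force: 0.0
```

```bash
cat > e.py <<'E'
from h import *
import sys
f=np.load("fix.npy"); c,s=np.cos(f[2]),np.sin(f[2]); R=np.array([[c,-s],[s,c]])
print("tcp fix",R.T@(np.array(env.state()["ee_pos"][:2])-f[:2]),env.state()["ee_pos"][2])
p=viewer.grab_frame("top")
for m in spotter.trace(p,"cover"):
    k=m["mask"].astype(np.uint8); (u,v),wh,a=cv2.minAreaRect(np.argwhere(k)[:,::-1].astype(np.float32))
    P=np.array([R.T@(onz(p,q,44)[:2]-f[:2]) for q in cv2.boxPoints(((u,v),wh,a))])
    print(round(m["score"],2),(u,v),wh,P.round(1).tolist())
im=cv2.resize(p["pixels"][140:260,250:400],None,fx=4,fy=4,interpolation=cv2.INTER_CUBIC); cv2.imwrite(f"pics/{sys.argv[1]}.png",im[:,:,::-1])
E
python3 e.py t1
```

```text
tcp fix [-89.56295251  -0.46135504] 35.748647487193765
0.57 (348.5, 195.5) (5.0, 33.0) [[24.6, 54.3], [35.1, -32.3], [21.7, -33.7], [11.2, 52.7]]
0.57 (423.7691650390625, 149.15386962890625) (26.07090950012207, 36.61021423339844) [[167.6, -116.0], [233.7, -192.2], [178.0, -235.4], [112.8, -159.7]]
0.17 (471.0, 184.5) (27.0, 38.0) [[121.9, -255.1], [133.9, -354.6], [61.2, -359.1], [49.3, -260.5]]
```

View pics/t1.png

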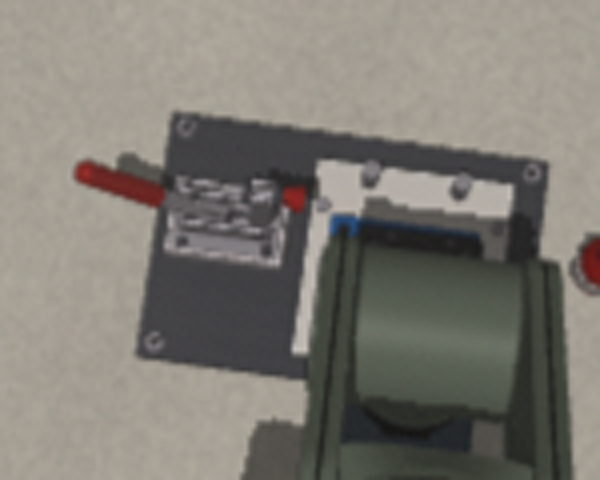

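The fingers are in front of the cover. Its rear edge is near fixture x ≈ 25, about 20 mm short of home, and both posts are visible at (372,172) and (462,186). Pushing it home.

Emit:
{"fn": "apply_moves", "kwargs": {
  "delta_pos": [
    [0.06,-0.009,0],
    [0.12,-0.018,0],
    [0.17,-0.025,0],
    [0.21,-0.031,0],
    [0.25,-0.037,0],
    [0.29,-0.043,0],
    [0.33,-0.049,0],
    [0.355,-0.053,0]
  ],
  "rot": [
    [0,0,0],
    [0,0,0],
    [0,0,0],
    [0,0,0],
    [0,0,0],
    [0,0,0],
    [0,0,0],
    [0,0,0]
  ],
  "hand": [0,0,0,0,0,0,0,0]
}}

```text
time_s: 6.3
ee_pos: [488.2, -62.8, 35.9]
ee_rot: [-180.0, 0.0, 81.6]
force: [-0.6, -0.2, 0.1]
gripper_width: 0.3
gripper_force: 0.4
```

Emit:
{"fn": "apply_moves", "kwargs": {
  "delta_pos": [
    [0.02,-0.003,0],
    [0.04,-0.006,0],
    [0.05,-0.007,0],
    [0.05,-0.007,0]
  ],
  "rot": [
    [0,0,0],
    [0,0,0],
    [0,0,0],
    [0,0,0]
  ],
  "hand": [0,0,0,0]
}}

```text
time_s: 6.63
ee_pos: [494.2, -63.6, 36.0]
ee_rot: [180.0, -0.0, 81.6]
force: [0.2, -0.4, -0.2]
gripper_width: 0.4
gripper_force: 0.0
```

Emit:
{"fn": "apply_moves", "kwargs": {
  "delta_pos": [
    [0.012,-0.002,0],
    [0.025,-0.004,0],
    [0.025,-0.004,0]
  ],
  "rot": [
    [0,0,0],
    [0,0,0],
    [0,0,0]
  ],
  "hand": [0,0,0]
}}

```text
time_s: 6.88
ee_pos: [497.2, -64.1, 36.0]
ee_rot: [180.0, -0.0, 81.6]
force: [0.3, -0.5, -0.2]
gripper_width: 0.4
gripper_force: 0.1
```

```bash
python3 d.py s2; python3 e.py t2
```

```text
tcp fix [-36.96925758  -0.42006748] 36.09574765263368
0.76 (424.2696838378906, 149.3314208984375) (26.075944900512695, 38.26592254638672) [[167.6, -115.6], [234.3, -197.0], [177.3, -238.6], [111.5, -157.6]]
0.35 (324.019775390625, 202.30197143554688) (111.74267578125, 63.48337173461914) [[-89.6, 216.4], [80.3, 223.3], [85.7, -74.3], [-83.4, -74.6]]
```

View pics/s2.png

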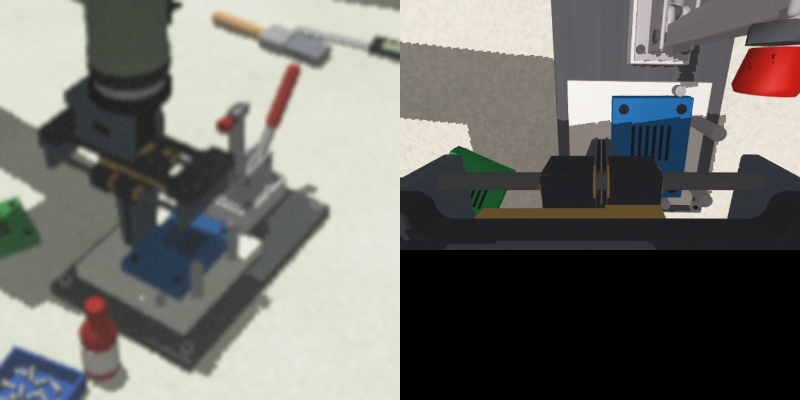

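The scene view shows the cover square, with a small gap still left before the posts at about (196,265) and (233,238), and no contact force yet. I continue pushing.

Emit:
{"fn": "apply_moves", "kwargs": {
  "delta_pos": [
    [0.016,-0.002,0],
    [0.033,-0.005,0],
    [0.033,-0.005,0]
  ],
  "rot": [
    [0,0,0],
    [0,0,0],
    [0,0,0]
  ],
  "hand": [0,0,0]
}}

```text
time_s: 7.33
ee_pos: [500.2, -64.5, 35.9]
ee_rot: [-179.9, -0.0, 81.6]
force: [-3.5, 0.2, 3.4]
gripper_width: 0.5
gripper_force: 1.5
```

Emit:
{"fn": "apply_moves", "kwargs": {
  "delta_pos": [
    [0.016,-0.002,0],
    [0.025,-0.004,0],
    [0.025,-0.004,0]
  ],
  "rot": [
    [0,0,0],
    [0,0,0],
    [0,0,0]
  ],
  "hand": [0,0,0]
}}

```text
time_s: 7.58
ee_pos: [500.2, -64.5, 35.7]
ee_rot: [-179.5, -0.0, 81.6]
force: [-9.2, 1.4, 7.8]
gripper_width: 0.2
gripper_force: 4.6
```

Contact force rose to 9 N and the motion stopped, so the cover is against a hard stop. I back off and check squareness.

Emit:
{"fn": "apply_moves", "kwargs": {
  "delta_pos": [
    [0.025,-0.004,0],
    [0.025,-0.004,0],
    [-0.1,0.015,0],
    [-0.25,0.037,0],
    [-0.25,0.037,0.35],
    [-0.25,0.037,0.7],
    [-0.25,0.037,1],
    [-0.6,0.3,1],
    [-0.7,0.6,1],
    [-0.7,1,1]
  ],
  "rot": [
    [0,0,0],
    [0,0,0],
    [0,0,0],
    [0,0,0],
    [0,0,0],
    [0,0,0],
    [0,0,0],
    [0,0,0],
    [0,0,0],
    [0,0,0]
  ],
  "hand": [0,0,0,0,0,0,0,0,0,0]
}}

```text
time_s: 8.42
ee_pos: [417.9, 43.3, 156.8]
ee_rot: [179.9, 0.0, 81.4]
force: [1.2, -0.5, 0.1]
gripper_width: 0.4
gripper_force: 0.0
```

```bash
python3 e.py t3
```

```text
tcp fix [-131.29957045   94.05739089] 156.80981042254092
0.85 (423.6049499511719, 149.24952697753906) (26.16565704345703, 37.33501052856445) [[168.3, -114.7], [233.7, -193.9], [176.7, -235.9], [112.1, -157.2]]
0.77 (368.15386962890625, 282.26922607421875) (38.82901382446289, 26.9029598236084) [[-203.4, -4.7], [-142.3, -36.6], [-186.5, -124.3], [-246.8, -92.0]]
```

View pics/t3.png

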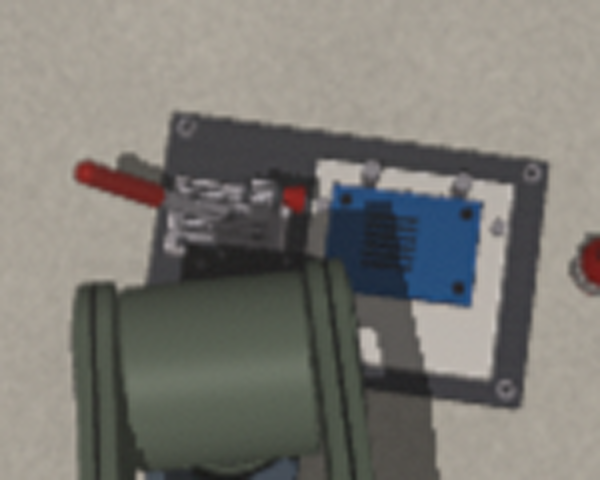

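The rear edge runs from (333,185) to (483,203) at 6.8°, parallel to the nest edge at 6.9°, and touches both post feet. A quick number check, then on to the handle.

Run:
```python
from h import *
f=np.load("fix.npy"); c,s=np.cos(f[2]),np.sin(f[2]); R=np.array([[c,-s],[s,c]])
p=viewer.grab_frame("top")
for u in[(333,185),(483,203),(470,306)]: print(R.T@(onz(p,np.array(u)/4+[250,140],44)[:2]-f[:2]))
h=lambda x,y:(R@[x,y]+f[:2]).round(1)
for q in[(10,190),(10,218),(10,225)]: print(q,h(*q))
s=env.state();print(s["ee_pos"])
```

```text
[43.03441011 53.11657143]
[ 42.90906288 -46.69370532]
[-26.42025815 -45.31270877]
(10, 190) [571.8 117.2]
(10, 218) [576.  144.9]
(10, 225) [577.  151.9]
[420.70066378  45.64692469 156.53408963]
```

Emit:
{"fn": "apply_moves", "kwargs": {
  "delta_pos": [
    [0,0.1,0.3],
    [0,0.3,0.5],
    [0.33,0.6,0.5],
    [0.66,0.6,0.5],
    [1,0.6,0.5],
    [1,0.6,0.5],
    [1,0.6,0.5]
  ],
  "rot": [
    [0,0,0],
    [0,0,0],
    [0,0,0],
    [0,0,0],
    [0,0,0],
    [0,0,0],
    [0,0,0]
  ],
  "hand": [0,0,0,0,0,0,0]
}}

```text
time_s: 9.15
ee_pos: [543.3, 114.2, 214.8]
ee_rot: [180.0, 0.0, 81.5]
force: [-1.1, -0.4, -0.3]
gripper_width: -0.2
gripper_force: 0.0
```

Emit:
{"fn": "apply_moves", "kwargs": {
  "delta_pos": [
    [0.22,-0.075,0],
    [0.22,-0.075,-0.25],
    [0.22,-0.075,-0.5],
    [0.22,-0.075,-0.5],
    [0.22,-0.075,-0.5]
  ],
  "rot": [
    [0,0,0],
    [0,0,0],
    [0,0,0],
    [0,0,0],
    [0,0,0]
  ],
  "hand": [0,0,0,0,0]
}}

```text
time_s: 9.57
ee_pos: [565.0, 105.3, 155.1]
ee_rot: [-179.8, 0.1, 81.5]
force: [-0.4, 0.2, 0.8]
gripper_width: 0.3
gripper_force: 0.0
```

```bash
python3 e.py t4; python3 d.py s4
```

```text
tcp fix [  5.01310149 177.1619397 ] 155.05391686000982
0.9 (424.1153869628906, 149.42308044433594) (26.902956008911133, 36.8875617980957) [[167.6, -116.0], [234.2, -192.7], [176.7, -237.4], [111.0, -161.0]]
0.88 (368.23077392578125, 282.1538391113281) (39.38371276855469, 27.735010147094727) [[-203.7, -3.8], [-140.7, -36.6], [-185.6, -125.6], [-247.8, -92.3]]
0.84 (349.4266662597656, 200.6112060546875) (37.054161071777344, 26.529666900634766) [[-25.5, 55.2], [45.6, 55.1], [45.4, -42.9], [-25.5, -41.9]]
```

View pics/s4.png

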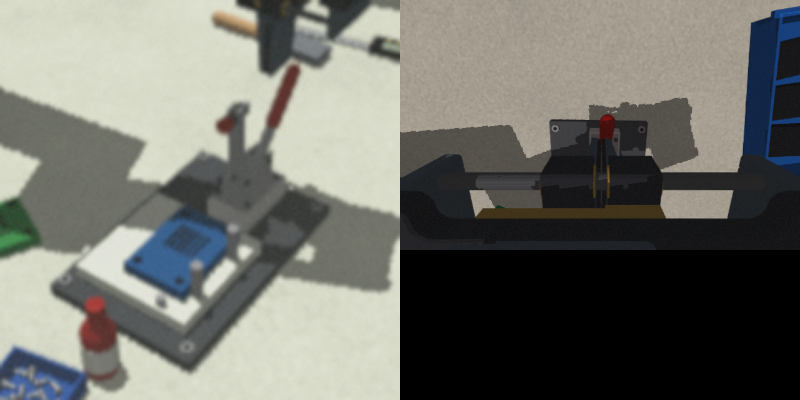

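The cover is home: the top mask gives its rear edge at 45.4–45.6 mm, square. The fingers are above the red grip, which is centred in the wrist view at (606,122). Pressing it down along its arc.

Emit:
{"fn": "apply_moves", "kwargs": {
  "delta_pos": [
    [0,0,-0.06],
    [0,0,-0.125],
    [0.008,0.05,-0.165],
    [0.015,0.099,-0.21],
    [0.021,0.14,-0.26],
    [0.027,0.181,-0.31],
    [0.032,0.214,-0.367],
    [0.037,0.247,-0.425]
  ],
  "rot": [
    [0,0,0],
    [0,0,0],
    [0,0,0],
    [0,0,0],
    [0,0,0],
    [0,0,0],
    [0,0,0],
    [0,0,0]
  ],
  "hand": [0,0,0,0,0,0,0,0]
}}

```text
time_s: 10.43
ee_pos: [571.2, 136.8, 104.2]
ee_rot: [-180.0, -0.0, 81.6]
force: [0.3, -0.4, 1.1]
gripper_width: 0.8
gripper_force: 0.4
```

Emit:
{"fn": "apply_moves", "kwargs": {
  "delta_pos": [
    [0.003,0.02,-0.06],
    [0.006,0.04,-0.125],
    [0.008,0.053,-0.19],
    [0.01,0.066,-0.25],
    [0.01,0.07,-0.27],
    [0.01,0.07,-0.27]
  ],
  "rot": [
    [0,0,0],
    [0,0,0],
    [0,0,0],
    [0,0,0],
    [0,0,0],
    [0,0,0]
  ],
  "hand": [0,0,0,0,0,0]
}}

```text
time_s: 10.93
ee_pos: [572.1, 144.4, 71.8]
ee_rot: [-179.9, 0.0, 81.6]
force: [-0.9, 0.1, -0.7]
gripper_width: 0.4
gripper_force: 0.0
```

Emit:
{"fn": "apply_moves", "kwargs": {
  "delta_pos": [
    [0,0,-0.02],
    [0,0,-0.04],
    [0,0,-0.04]
  ],
  "rot": [
    [0,0,0],
    [0,0,0],
    [0,0,0]
  ],
  "hand": [0,0,0]
}}

```text
time_s: 11.18
ee_pos: [572.5, 144.4, 69.2]
ee_rot: [180.0, -0.0, 81.6]
force: [-2.3, -1.0, 7.4]
gripper_width: 0.5
gripper_force: 4.0
```

```bash
python3 d.py s5
```

```text
(no output)
```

View pics/s5.png

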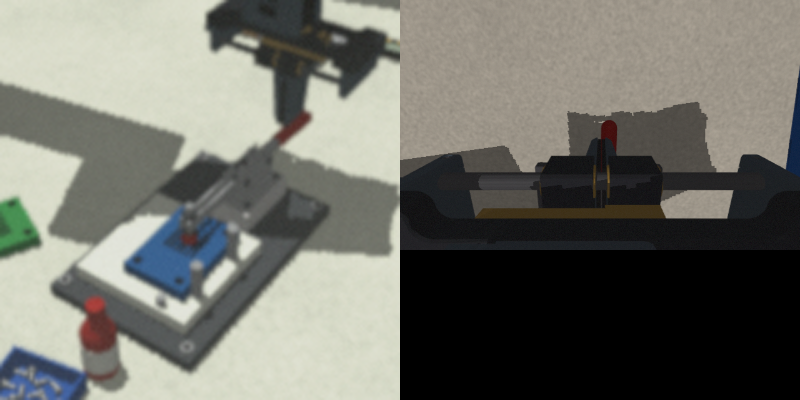

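The handle is nearly level and the pad is on the cover at (188,240). I press on until the stop pushes back.

Emit:
{"fn": "apply_moves", "kwargs": {
  "delta_pos": [
    [0.01,0,-0.015],
    [0.01,0,-0.025],
    [0.01,0,-0.025],
    [0.01,0,-0.025]
  ],
  "rot": [
    [0,0,0],
    [0,0,0],
    [0,0,0],
    [0,0,0]
  ],
  "hand": [0,0,0,0]
}}

```text
time_s: 11.62
ee_pos: [572.7, 144.4, 68.5]
ee_rot: [-180.0, -0.0, 81.5]
force: [-9.4, -0.9, 22.1]
gripper_width: 0.4
gripper_force: 11.4
```

It is solid at z 68.5 mm with 22 N, which matches the fully-down height. Retracting straight up.

Emit:
{"fn": "apply_moves", "kwargs": {
  "delta_pos": [
    [0,0,0.1],
    [0,0,0.4],
    [0,0,0.7],
    [0,0,1],
    [0,0,1],
    [0,0,1],
    [0,0,1]
  ],
  "rot": [
    [0,0,0],
    [0,0,0],
    [0,0,0],
    [0,0,0],
    [0,0,0],
    [0,0,0],
    [0,0,0]
  ],
  "hand": [0,0,0,0,0,0,0]
}}

```text
time_s: 12.2
ee_pos: [573.0, 144.2, 184.3]
ee_rot: [-180.0, 0.0, 81.6]
force: [-0.2, 1.1, -0.4]
gripper_width: 0.4
gripper_force: 0.0
```

```bash
python3 e.py t6; python3 d.py s6
```

```text
tcp fix [  7.19960358 216.81024831] 184.32381213511704
0.9 (424.21148681640625, 149.22622680664062) (26.439197540283203, 38.34291076660156) [[168.5, -115.0], [235.0, -196.9], [176.9, -238.8], [111.4, -157.4]]
0.77 (350.24530029296875, 200.1288299560547) (39.06737518310547, 27.165374755859375) [[-25.7, 55.2], [47.1, 56.4], [48.7, -47.0], [-23.9, -47.1]]
0.66 (368.15380859375, 282.26922607421875) (38.829010009765625, 27.457656860351562) [[-204.0, -4.4], [-141.6, -36.9], [-185.9, -124.6], [-247.5, -91.7]]
```

View pics/s6.png

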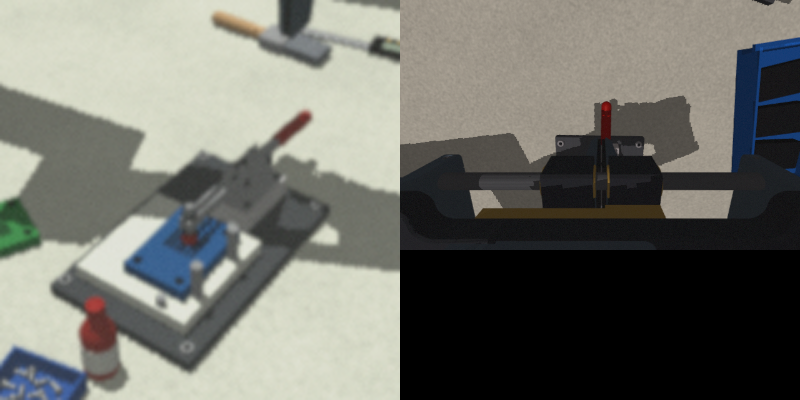

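The clamp stayed down with its pad on the cover at (188,240), the cover is still home against both posts, and the robot is clear. Handing in.

```bash
python3 -c "
from workcell import env
print(env.job_done())"
```

```text
the job is handed in; nothing more can be done
None
```

The job is handed in: the cover was tipped flat, pushed home and square against both posts, and clamped with the handle fully down; I saw no bystander contact, and no verdict came back.

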